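# Build a spacer stack up to the mark in the stacking tube

## Task

Swing the green cover well aside from the clear stacking tube and drop blue spacer discs into it one by one, lying flat, until the top face of the stack lies between the two red rings round the tube. Then swing the cover fully closed over the tube again. Leave the spare discs lying on the bench clear of the stand, and do not disturb the mug, the tape roll or the walnut offcut.

Things in the scene. Friction and masses are not known exactly. Their poses are not given: they have to be found in the camera images.
- tube_floor (a point): centre of the inner floor of an upright clear tube (inner diameter 54 mm, outer 60 mm, 70 mm from inner floor to rim) that stands on a grey base plate (114 x 76 mm, 8 mm thick) fixed to the bench. Its z axis points up along the tube axis; its x axis points from the tube to the 12 mm steel pivot post of the cover, 46 mm from the tube axis (the post and hub end 10 mm above the rim)
- tube_mouth (a point): centre of the tube's rim, on the tube axis, 70 mm above the inner floor; same axes
- mark_mid (a point): point on the tube axis half-way between the two thin red rings round the outside of the tube. The rings are 18 mm apart (9 mm above and 9 mm below this point); their height differs from run to run, this point lying 23 to 39 mm above the inner floor. Do not move them
- cover (a joint): green swing cover, a 5 mm plate (round part 66 mm in diameter, underside 2 mm above the rim) turning level about the pivot post: 0 = closed, centred over the tube; it grows clockwise seen from above, to its stop at 2.4 rad; at 2.0 or more a gripper has room over the mouth. It turns lightly (about 0.03 N m of friction) and stays where it is left
- cover_pivot (a point): point on the cover's vertical pivot axis, at the height of the plate (its middle, 4.5 mm above the rim)
- cover_pin (a point): middle of the black upright pin on the cover's free end, 14 mm in diameter and 40 mm tall, 86 mm from the pivot axis; the point lies 20 mm above the plate's top and 25 mm above its underside. It is the same height at every angle. The pin can be pinched from above or pushed sideways
- disc_1_mid (a point): centre (half-way up, 6 mm above its underside) of one of four equal blue metal spacer discs, 46 mm in diameter, 12 mm thick, 50 g, lying flat on the bench at the start
- disc_2_mid (a point): centre of blue spacer disc 2, same as disc 1
- disc_3_mid (a point): centre of blue spacer disc 3, same as disc 1
- disc_4_mid (a point): centre of blue spacer disc 4, same as disc 1
- lamp_left (a point): foot of the post of the left desk lamp, an obstacle that never moves: a base plate about 100 x 140 mm and 10 mm high, from which the post rises, leaning to +y (70 mm farther by 0.45 m up), to a joint 0.6 m up; from there its upper arm goes back towards -y, higher than 0.58 m
- lamp_right (a point): foot of the post of the right desk lamp, an obstacle that never moves: base plate about 110 x 150 mm, 10 mm high; the post rises leaning to -y (130 mm farther by 0.42 m up) to a joint 0.45 m up and goes on up and to -y. An arm that comes from the right should pass it on the robot's side, at x below 0.36
- mug: white patterned mug, 82 x 117 x 91 mm, a bystander; origin at the centre of its underside
- tape: roll of tape lying flat, 100 mm wide and 25 mm high, a bystander; origin at the centre of its underside
- walnut: dark walnut offcut, 60 x 70 x 22 mm, a bystander; origin at the centre of its underside
There are look-alikes about, which are no part of the job. Leave any purple look-alike of the part that bears tube_floor alone. Leave any turquoise look-alike of the part that bears disc_1_mid alone.

How it is judged:
By the outcome, as a careful person would: the job done as asked, in the order asked, and still so for the second after the job is handed in, with the robot touching nothing.
It also fails if it takes over 72 s, if anything falls off the work surface, if the arm or the gripper's body presses on something with over 40 N, if the wrist force passes 120 N, or if a joint passes its speed limit or range.

## Robot

A 6-joint arm with a two-finger parallel gripper is mounted at the origin on a cart in front of the work surface, level with it; the furniture and walls round the work are solid. World frame = base frame: x ahead of the robot, y to its left, z up, the work surface at z = 0. Lengths are in m, angles in degrees, forces in N, time in s.
With the tool pointing down it reaches from about 0.35 to 0.975 m from the base axis. Payload 4.9 kg.
Tool frame: the origin (TCP) lies at the very end of the fingers, on their centre line; the grasp point (between the pads) lies 19 mm behind it; z points along the fingers, y is the line along which they close (so a half turn about z gives the same grasp; the last joint's range is limited). The gripper opens to 85 mm and grips with 20 to 120 N. Pads are 22 mm wide; open, the fingers measure 114 mm over their backs; the gripper's body (76 mm by 85 mm) begins 54 mm behind the grasp point. The pads swing forward as they close: fully open they stand 13 mm farther back than shut.
Start: joints at [-6.818, 3.019, 92.412, -0, 84.569, -6.818], TCP at [0.625, 0, 0.231] pointing down, gripper open.
Joint ranges: [-172.51, 172.51], [-57.92, 126.97], [3.15, 148.05], [-58.71, 238.71], [5.1, 150.11], [-179.66, 179.66]. Speed limits (degrees/s): [147.25, 147.25, 180, 180, 180, 180].

## Interface

Orientations are given as [roll, pitch, yaw] about the fixed x, y, z axes, in that order (R = Rz(yaw) Ry(pitch) Rx(roll)).
In Python, from bench import read_state, grab_frame, get_calibration, sign_off, look_for, regions_of gives the robot as it stands. The module is installed in compiled form; this text tells all that it offers.
- The arm moves only by the tool drive_tool, never from a script. Its argument "motion" is one flat list of numbers, 5 for each row, row after row: the shift along the tool's x, y, z in cm, then the turn about the tool's z in rad, then the opening, from 0 (shut) to 1 (fully open). In form: [x, y, z, roll, claw, x, y, z, roll, claw, ...]. A call has 1 to 10 rows; each row is the pose to reach, as a shift and turn from the pose commanded when the call began, along the tool's axes at that moment; what a row does not reach only later rows make up. A row lasts 1/10 s, in which the tool goes at most 50 mm and 8.59 degrees, less where a joint would pass 70% of its speed; a pose out of reach is approached as far as the arm can. A call with a gripper value outside its range is refused whole. The fingers move at their own pace and stop on an object; the grip force is fixed at half the most. Time passes only in rows, so rows that repeat a pose let the fingers close. It gives the time, the measured TCP pose, the force, the opening and the grip force at its end, in the units of the state.
- read_state(): the state, without advancing time (a new reading comes with each control period).
- grab_frame(name): name is "scene" or "side" or "wrist"; returns the picture (480x640x3 uint8, red, green, blue); there is no depth.
- get_calibration(name): a dict with "vertical_fov" (degrees; the focal length in pixels is half the picture's height over the tangent of half this angle, whatever the lens; pixels are square), "cx", "cy" (the principal point, pixels), "view" (4x4, takes a point from world to camera coordinates). Camera axes: x right, y down, z forward; pixel columns grow to the right and rows downward; lengths in m; the calibration is good to about 2 mm. The wrist camera is an equidistant fisheye: a pixel r from the principal point sees the ray r / f radians off the axis. A picture is of the moment at which its call begins: read the wrist's pose just before it. get_calibration takes no time and is no camera call; for the wrist camera it gives the pose at the moment of the call.
- sign_off(): hands the job in; it is judged then, once.
Trained networks look in the newest picture that a camera, given by its name, has taken for a name from the list of things; names that differ only in an ending like _2 or _b are one class to them, and where a whole thing is asked for, a point or a joint stands for the part that bears it (a point fixed in the world has none). Each returns a list of dicts, best first, with "p" (0 to 1); they miss things now and then, are a little off and sometimes report something else, mostly with a low value. They report only what shows in the picture. A call takes as long as a camera call. They do not tell look-alikes from the thing itself.
- look_for(camera, target): "box" ([left, top, right, bottom] in pixels, round what is visible of it).
- regions_of(camera, target): "pixels" (480x640 bool, what is visible of it) and "box" ([left, top, right, bottom] in pixels, round what is visible of it).
The state is a dict: "time_s": time; "joint_positions": joint angles; "qvel": joint speeds; "effort": joint torques, N m; "tcp_pos": TCP position; "tool_rot": TCP orientation; "wrist_force": force on the tool from outside, world axes, zero at the start; "ft_torque": the same for the moment, N m; "width": finger opening in m; "gripper_force": force on a finger pad.
Only numpy, scipy, OpenCV 4.12 (cv2) and the standard library are available. Lean on these libraries where they do the work, as an engineer would, in place of code of your own. Each camera call takes 0.05 s, during which the arm holds its last target. There are 200 camera calls.

## Working session

There is one attempt and no reset: what is moved stays moved. The work goes in short steps, Python scripts to look and compute and a tool call to move; the robot and the scene stay as the last step left them, time stands still between calls to the robot, and variables do not carry over. Pictures are saved under pics/ and viewed, at most 12 in all, crops included, and the job is handed in when it is done.

Besides the shell and the picture viewer there is one more tool, called after ">>>" as name(argument=value, ...) on one line, values as JSON. drive_tool: Moves the arm, as the interface text tells. Its arguments: {"type":"object","properties":{"motion":{"type":"array"}},"required":["motion"]}

```bash
mkdir -p pics; cat > h.py <<'E'
import numpy as np, cv2
from bench import *
def proj(c,P):
    P=np.atleast_2d(P); V=np.array(c["view"]); q=P@V[:3,:3].T+V[:3,3]
    f=240/np.tan(np.radians(c["vertical_fov"])/2)
    return np.c_[c["cx"]+f*q[:,0]/q[:,2], c["cy"]+f*q[:,1]/q[:,2]]
def ray(c,u,v,fish=False):
    f=240/np.tan(np.radians(c["vertical_fov"])/2); V=np.array(c["view"])
    a=np.array([u-c["cx"],v-c["cy"]])/f
    if fish:
        r=np.linalg.norm(a)+1e-12; d=np.r_[a/r*np.sin(r),np.cos(r)]
    else: d=np.r_[a,1]
    R=V[:3,:3]; return -R.T@V[:3,3], R.T@(d/np.linalg.norm(d))
def atz(c,u,v,z,fish=False):
    o,d=ray(c,u,v,fish); return o+d*(z-o[2])/d[2]
def tri(*rays):
    A=np.zeros((3,3));b=np.zeros(3)
    for o,d in rays:
        M=np.eye(3)-np.outer(d,d);A+=M;b+=M@o
    p=np.linalg.solve(A,b); return p,[float(np.linalg.norm((np.eye(3)-np.outer(d,d))@(p-o))) for o,d in rays]
def save(name,im,fn): cv2.imwrite("pics/"+fn,im[:,:,::-1])
E
python3 - <<'E'
from h import *
np.set_printoptions(precision=3,suppress=True)
ims=[]
for n in ["scene","side","wrist"]:
    im=grab_frame(n); save(n,im,n+"0.png")
    c=get_calibration(n); print(n,c["vertical_fov"],c["cx"],c["cy"],np.array(c["view"]).tolist())
    for t in ["disc_1_mid","tube_floor","cover"]:
        print(t,[(np.round(d["box"]).astype(int).tolist(),round(d["p"],2)) for d in look_for(n,t)])
print(read_state())
E
```

```text
scene 57.92519086332176 317.05343658100423 239.53778601970222 [[-0.5678181522583734, -0.8228682716639932, 0.021687633679114977, 0.39931302745431513], [-0.5321434051319655, 0.3468481135370813, -0.7723469314435869, 0.3099706876526102], [0.6280174697732885, -0.4500935387499809, -0.6348305790012604, 0.8227119490137592], [0.0, 0.0, 0.0, 1.0]]
disc_1_mid [([287, 340, 305, 362], 0.69), ([285, 300, 301, 317], 0.68), ([320, 322, 341, 340], 0.57)]
tube_floor [([340, 233, 393, 310], 0.89), ([459, 200, 497, 254], 0.88), ([264, 177, 305, 238], 0.66), ([285, 301, 305, 318], 0.62), ([335, 205, 362, 225], 0.56)]
cover [([352, 236, 386, 272], 0.76), ([475, 201, 497, 226], 0.66)]
side 48.75803452082066 310.99549968607744 237.17500709084834 [[0.6587684448176229, -0.7523366027311545, -0.0037111054303677984, -0.26775606299391164], [-0.4069882945752704, -0.3522138072224931, -0.8427965128550007, 0.3415785483311505], [0.6327595627023614, 0.5567181245412989, -0.5382195329193612, 1.234306374373566], [0.0, 0.0, 0.0, 1.0]]
disc_1_mid [([237, 274, 256, 288], 0.73), ([213, 260, 226, 275], 0.53), ([252, 255, 262, 
[... 496 characters left out ...]
.948806067628045, 0.3794350207759948], [0.0, 0.0, 0.0, 1.0]]
disc_1_mid [([61, 1, 96, 41], 0.63)]
tube_floor [([47, 102, 169, 187], 0.93), ([367, 67, 544, 146], 0.88)]
cover [([47, 112, 140, 189], 0.94), ([406, 68, 548, 148], 0.84)]
{'time_s': 0.6, 'joint_positions': array([-6.82 ,  3.019, 92.411,  0.   , 84.57 , -6.819]), 'qvel': array([-0.088,  0.037, -0.031, -0.035, -0.054, -0.117]), 'effort': array([ -0.001, -39.341, -37.023,  -0.   ,   0.001,   0.   ]), 'tcp_pos': array([ 0.625, -0.   ,  0.231]), 'tool_rot': array([179.999,  -0.   ,  89.999]), 'wrist_force': array([ 0.949, -0.011,  0.045]), 'ft_torque': array([ 0.014, -0.007, -0.054]), 'gripper_force': 0.0, 'width': 0.08514795351935663}
```

View pics/scene0.png

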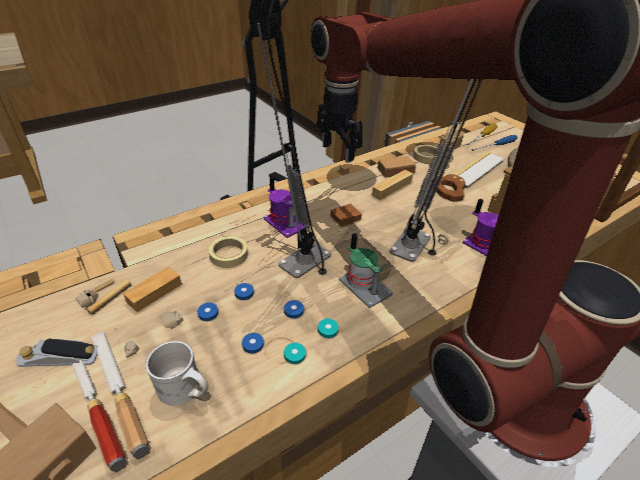

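View pics/side0.png

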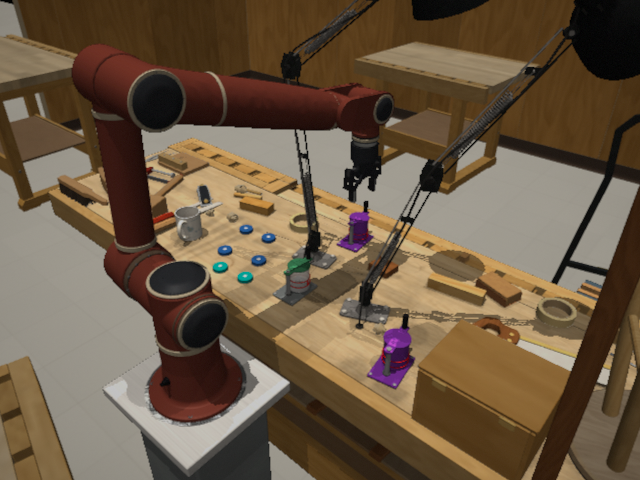

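View pics/wrist0.png

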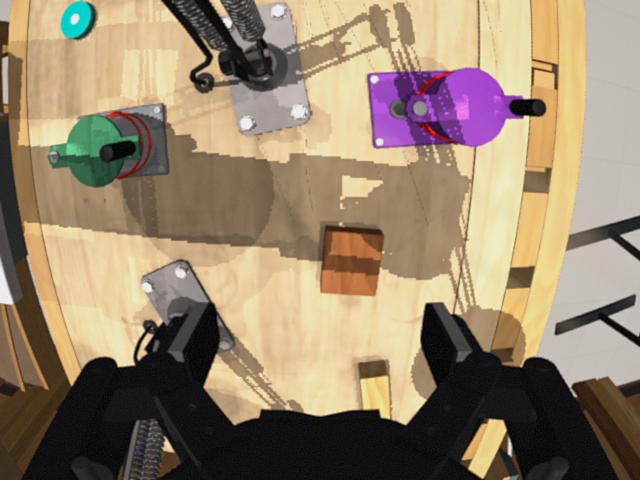

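The scene shows four blue discs at about (208,311), (244,291), (293,309) and (253,343). Turquoise discs are at (328,327) and (295,352), the green-covered stand at (365,270), and purple stands at (285,210) and (480,235). The side view shows the same things. In the wrist view the green stand is at (115,145), with its post on the robot side at (55,156).

```bash
cat > m.py <<'E'
from h import *
np.set_printoptions(precision=4,suppress=True)
def blobs(im,lo,hi,amin=30):
    m=cv2.inRange(cv2.cvtColor(im,cv2.COLOR_RGB2HSV),lo,hi)
    m=cv2.morphologyEx(m,cv2.MORPH_CLOSE,np.ones((5,5)))
    n,l,s,c=cv2.connectedComponentsWithStats(m)
    return [(c[i],s[i]) for i in range(1,n) if s[i][4]>=amin]
E
python3 - <<'E'
from m import *
cs=get_calibration("scene");cd=get_calibration("side")
a=cv2.imread("pics/scene0.png")[:,:,::-1].copy();b=cv2.imread("pics/side0.png")[:,:,::-1].copy()
for nm,lo,hi in [("blue",(104,120,40),(122,255,255)),("turq",(80,120,60),(98,255,255)),("green",(60,60,40),(79,255,255))]:
    A=blobs(a,lo,hi);B=blobs(b,lo,hi,20)
    for c,s in A:
        o=ray(cs,*c); best=None
        for d,t in B:
            p,r=tri(o,ray(cd,*d))
            if -0.02<p[2]<0.15 and (best is None or max(r)<best[1]): best=(p,max(r))
        print(nm,c,s[4],atz(cs,*c,.009),best)
    for d,t in B: print("  side",d,t[4],atz(cd,*d,.009))
def lk(fn):print(fn)
# stand details by wrist: base-plate & lamp feet guesses
for n,pt in [("lampL",(305,258)),("lampR",(411,242)),("mug",(177,392)),("tape",(228,255)),("walnut",(346,216))]:
    print(n,atz(cs,*pt,0.0))
E
python3 - <<'E'
import cv2
a=cv2.imread("pics/scene0.png");b=cv2.imread("pics/side0.png");w=cv2.imread("pics/wrist0.png")
f=lambda i,x,y,s,z:cv2.resize(i[y:y+s,x:x+s],(400,300) if 0 else (z,z),interpolation=cv2.INTER_CUBIC)
import numpy as np
cv2.imwrite("pics/crop1.png",np.hstack([f(a,320,225,90,400),f(b,255,235,80,400)]))
E
```

```text
blue [506.1368 139.7009] 117 [ 0.7111 -0.8861  0.009 ] None
blue [243.6057 291.0041] 246 [0.5486 0.3167 0.009 ] (array([0.5511, 0.3156, 0.0055]), 0.0004217079633758711)
blue [293.5441 308.739 ] 272 [0.4374 0.2483 0.009 ] (array([0.4396, 0.2468, 0.0054]), 0.00034000921618192274)
blue [207.4021 311.3217] 286 [0.537  0.4126 0.009 ] (array([0.5398, 0.4118, 0.0056]), 0.00019089944747526587)
blue [252.3009 342.5959] 339 [0.406  0.3697 0.009 ] (array([0.408 , 0.3688, 0.0058]), 0.00017022199902455467)
  side [245.7363 229.033 ] 91 [0.5359 0.4074 0.009 ]
  side [268.0625 237.7188] 96 [0.5468 0.3113 0.009 ]
  side [224.5769 249.9423] 104 [0.4049 0.3649 0.009 ]
  side [258.2589 260.1429] 112 [0.4358 0.2427 0.009 ]
turq [327.6506 327.7917] 312 [0.3505 0.2157 0.009 ] (array([0.3524, 0.2141, 0.0055]), 0.0003014207046944709)
turq [294.5191 352.8634] 366 [0.3354 0.3101 0.009 ] (array([0.3369, 0.3091, 0.0062]), 0.00020339568916063474)
  side [219.736 266.832] 125 [0.3343 0.3058 0.009 ]
  side [244.7299 277.0073] 137 [0.349  0.2103 0.009 ]
green [364.5799 258.4777] 538 [0.4809 0.0049 0.009 ] (array([0.4219, 0.0622, 0.082 ]), 0.0003036778192853019)
  side [297.9355 265.0774] 310 [0.4969 0.1322 0.009 ]
lampL [ 0.5749  0.1266 -0.    ]
lampR [ 0.4707 -0.152   0.    ]
mug [0.3897 0.5399 0.    ]
tape [0.6945 0.2879 0.    ]
walnut [ 0.6631 -0.0756  0.    ]
```

View pics/crop1.png

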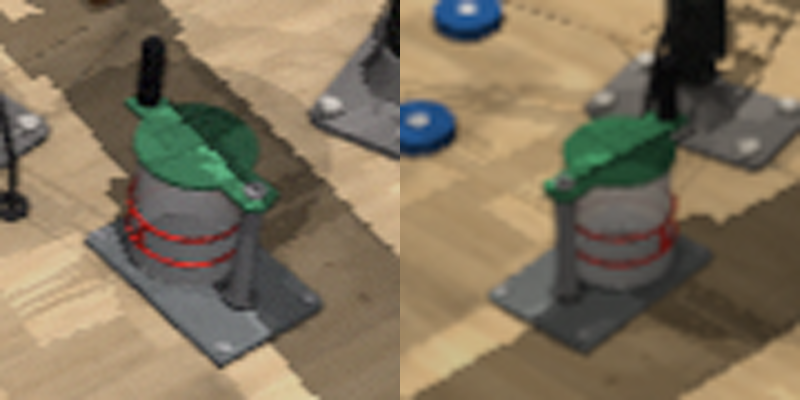

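Discs are triangulated at z ≈ 5.5 mm, as they should be. The stand is near (0.42, 0.06) with its post on the robot side. I'll look at it from closer.

>>> drive_tool(motion=[2,-5,0,0,1,4,-10,0,0,1,6,-15,0,0,1,6,-19.5,0,0,1,6,-19.5,0,0,1,6,-19.5,0,0,1,6,-19.5,0,0,1])

```text
time_s: 1.3
tcp_pos: [0.4309, 0.0599, 0.2321]
tool_rot: [179.9, 0.0, 90.0]
wrist_force: [-0.5, -0.2, 0.1]
width: 0.0853
gripper_force: 0.0
```

```bash
python3 - <<'E'
from m import *
im=grab_frame("wrist"); c=get_calibration("wrist"); save("w",im,"wrist1.png")
import pickle; pickle.dump(c,open("c1.pkl","wb"))
print(read_state()["tcp_pos"],read_state()["time_s"])
E
```

```text
[0.4312 0.0597 0.2319] 1.35
```

View pics/wrist1.png

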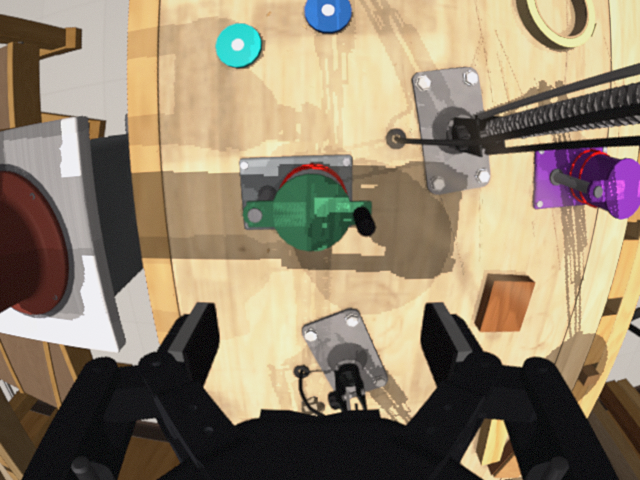

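The wrist view shows the hub at (254,215), cover disc centre at (310,210), pin base at (358,207) and top at (366,224). Base plate corners are at (241,158), (352,156) and (243,229).

```bash
python3 - <<'E'
from m import *
import pickle
from scipy.optimize import minimize
cw=pickle.load(open("c1.pkl","rb"));cs=get_calibration("scene");cd=get_calibration("side")
print("pivot",tri(ray(cs,377.4,267.3),ray(cd,288,271.8),ray(cw,254,215,True)))
print("pin top",tri(ray(cs,354.2,234),ray(cw,367,226,True)))
print("pin base",tri(ray(cs,353.75,247.5),ray(cw,358,206,True)))
for p in [(241,158),(352,156),(243,229)]: print("corner",atz(cw,*p,.008,True))
a=cv2.imread("pics/scene0.png")[:,:,::-1].copy();b=cv2.imread("pics/side0.png")[:,:,::-1].copy()
w=cv2.imread("pics/wrist1.png")[:,:,::-1].copy()
# cover centroid in all three at closed
g=[max(blobs(i,(60,60,30),(85,255,255)),key=lambda t:t[1][4]) for i in (a,b,w)]
print("cover cen",tri(ray(cs,*g[0][0]),ray(cd,*g[1][0]),ray(cw,*g[2][0],True)))
def red(i): 
    i=i.astype(float); return np.clip(i[:,:,0]-np.maximum(i[:,:,1],i[:,:,2])-40,0,100)
ra,rb=red(a),red(b)
ra[:270]=0;ra[292:]=0;ra[:,:340]=0;ra[:,385:]=0
rb[:272]=0;rb[295:]=0;rb[:,:285]=0;rb[:,318:]=0
print(ra.sum(),rb.sum())
t=np.linspace(0,2*np.pi,180)
def score(x,y,z1):
    s=0
    for c,m in ((cs,ra),(cd,rb)):
        m=cv2.GaussianBlur(m,(0,0),1)
        C=-np.array(c["view"])[:3,:3].T@np.array(c["view"])[:3,3]
        for z in (z1,z1+.018):
            P=np.c_[x+.0305*np.cos(t),y+.0305*np.sin(t),0*t+z]
            n=np.c_[np.cos(t),np.sin(t)]; P=P[n@(C[:2]-[x,y])>0.05]
            q=proj(c,P).astype(np.float32); s+=cv2.remap(m.astype(np.float32),q[:,0:1],q[:,1:2],cv2.INTER_LINEAR).mean()
    return s
best=max(((score(x,y,z),x,y,z) for x in np.arange(.40,.45,.002) for y in np.arange(.05,.08,.002) for z in np.arange(.018,.045,.001)))
print(best)
r=minimize(lambda p:-score(*p),best[1:],method="Nelder-Mead",options=dict(initial_simplex=np.array(best[1:])+np.vstack([np.zeros(3),np.eye(3)*.002])));print(r.x,r.fun)
E
```

```text
pivot (array([0.3782, 0.0602, 0.0852]), [0.0012716801006806546, 0.0011595756304713578, 0.0014502323183246775])
pin top (array([0.4636, 0.0645, 0.1275]), [0.0002253483814817982, 0.00022534838148172647])
pin base (array([0.4597, 0.0679, 0.0905]), [0.0022546366677661705, 0.0022546366677661835])
corner [0.3522 0.0992 0.008 ]
corner [0.4628 0.1003 0.008 ]
corner [0.3504 0.0246 0.008 ]
cover cen (array([0.4214, 0.0625, 0.0822]), [0.00010531000313012591, 0.0006940042112918573, 0.0006212500681006797])
3924.0 324.0
(np.float32(42.159695), np.float64(0.42600000000000005), np.float64(0.06200000000000001), np.float64(0.024000000000000004))
[0.4259 0.0628 0.0248] -42.35903549194336
```

```bash
cat >> m.py <<'E'
PV=np.array([.378,.061])
def rows(start,phi0,tg):
    # start xyz, turn so far (clockwise from above), targets (x,y,z,phi,claw)
    ax=np.array([np.cos(np.pi/2-phi0),np.sin(np.pi/2-phi0)]);ay=np.array([np.cos(-phi0),np.sin(-phi0)])
    out=[]
    for x,y,z,p,c in tg:
        d=np.array([x-start[0],y-start[1]])
        out.append([round(100*d@ax,1),round(100*d@ay,1),round(-100*(z-start[2]),1),round(p-phi0,2),c])
    print(", ".join(str(float(v)) for r in out for v in r))
def arc(p,lag,R=.086):
    u=np.array([np.cos(p),-np.sin(p)]);t=np.array([-np.sin(p),-np.cos(p)])
    return PV+R*u-lag*t
E
python3 - <<'E'
from m import *
s=(.431,.060,.232)
A=(.464,.099,.097)
rows(s,0,[(.464,.099,.19,0,0),(.464,.099,.15,0,0),(*A,0,0)])
Z=.097;ps=np.linspace(-.04,2.1,16)
tg=[(*arc(p,.018),Z,p,0) for p in ps]
rows(A,0,tg[:8]); q=tg[7]; rows(q[:3],q[3],tg[8:])
print(q,tg[-1])
E
```

```text
3.9, 3.3, 4.2, 0.0, 0.0, 3.9, 3.3, 8.2, 0.0, 0.0, 3.9, 3.3, 13.5, 0.0, 0.0
-1.7, -0.1, -0.0, -0.04, 0.0, -2.9, 0.1, -0.0, 0.1, 0.0, -4.1, 0.2, -0.0, 0.25, 0.0, -5.4, 0.0, -0.0, 0.39, 0.0, -6.6, -0.3, -0.0, 0.53, 0.0, -7.8, -0.8, -0.0, 0.67, 0.0, -8.8, -1.4, -0.0, 0.82, 0.0, -9.8, -2.2, -0.0, 0.96, 0.0
-1.2, 0.2, -0.0, 0.14, 0.0, -2.5, 0.2, -0.0, 0.29, 0.0, -3.7, -0.0, -0.0, 0.43, 0.0, -4.9, -0.4, -0.0, 0.57, 0.0, -6.1, -0.9, -0.0, 0.71, 0.0, -7.1, -1.6, -0.0, 0.86, 0.0, -8.1, -2.4, -0.0, 1.0, 0.0, -8.9, -3.4, -0.0, 1.14, 0.0
(np.float64(0.44214827954525476), np.float64(0.0009583625191330117), 0.097, np.float64(0.9586666666666666), 0) (np.float64(0.35012100360409193), np.float64(-0.022323235414600573), 0.097, np.float64(2.1), 0)
```

>>> drive_tool(motion=[1,3,0,0,0,3.9,3.3,3,0,0,3.9,3.3,6,0,0,3.9,3.3,9,0,0,3.9,3.3,9,0,0,3.9,3.3,9,0,0,3.9,3.3,11.5,0,0,3.9,3.3,13.5,0,0,3.9,3.3,13.5,0,0])

```text
time_s: 2.25
tcp_pos: [0.4628, 0.0987, 0.0958]
tool_rot: [-179.9, 0.0, 90.0]
wrist_force: [-0.7, -0.5, 0.1]
width: -0.0001
gripper_force: 0.0
```

>>> drive_tool(motion=[-1.7,-0.1,0,0,0,-2.9,0.1,0,0.1,0,-4.1,0.2,0,0.25,0,-5.4,0,0,0.39,0])

```text
time_s: 2.65
tcp_pos: [0.4655, 0.0444, 0.0996]
tool_rot: [179.7, -0.1, 67.3]
wrist_force: [0.4, 0.9, -0.1]
width: -0.0001
gripper_force: 0.3
```

```bash
python3 - <<'E'
from m import *
Z=.098;ps=np.linspace(.39,2.1,14)[1:]
tg=[(*arc(p,.018),Z,p,0) for p in ps]
rows((.464,.045,.097),.39,tg[:7]); q=tg[6]; print(q); rows(q[:3],q[3],tg[7:])
E
```

```text
-1.1, 0.2, -0.1, 0.13, 0.0, -2.3, 0.2, -0.1, 0.26, 0.0, -3.4, 0.1, -0.1, 0.39, 0.0, -4.6, -0.2, -0.1, 0.53, 0.0, -5.6, -0.7, -0.1, 0.66, 0.0, -6.6, -1.2, -0.1, 0.79, 0.0, -7.5, -1.9, -0.1, 0.92, 0.0
(np.float64(0.4175060736073203), np.float64(-0.017481017756735225), 0.098, np.float64(1.310769230769231), 0)
-1.1, 0.2, -0.0, 0.13, 0.0, -2.3, 0.2, -0.0, 0.26, 0.0, -3.4, 0.0, -0.0, 0.39, 0.0, -4.6, -0.3, -0.0, 0.53, 0.0, -5.6, -0.7, -0.0, 0.66, 0.0, -6.6, -1.3, -0.0, 0.79, 0.0
```

>>> drive_tool(motion=[-1.1,0.2,-0.1,0.13,0,-2.3,0.2,-0.1,0.26,0,-3.4,0.1,-0.1,0.39,0,-4.6,-0.2,-0.1,0.53,0,-5.6,-0.7,-0.1,0.66,0,-6.6,-1.2,-0.1,0.79,0,-7.5,-1.9,-0.1,0.92,0])

```text
time_s: 3.35
tcp_pos: [0.4189, -0.0182, 0.1007]
tool_rot: [179.9, -0.3, 14.6]
wrist_force: [0.1, -0.1, -0.3]
width: 0.0002
gripper_force: 0.2
```

>>> drive_tool(motion=[-1.1,0.2,0,0.13,0,-2.3,0.2,0,0.26,0,-3.4,0,0,0.39,0,-4.6,-0.3,0,0.53,0,-5.6,-0.7,0,0.66,0,-6.6,-1.3,0,0.79,0,-6.6,-1.3,0,0.79,0])

```text
time_s: 4.05
tcp_pos: [0.3509, -0.022, 0.1]
tool_rot: [-179.9, -0.3, -30.3]
wrist_force: [0.1, 0.4, -1.3]
width: 0.0001
gripper_force: 0.0
```

```bash
python3 - <<'E'
from m import *
s=read_state();print(s["tcp_pos"],s["tool_rot"],s["joint_positions"],s["time_s"])
a=grab_frame("scene");b=grab_frame("side")
w=grab_frame("wrist");cw=get_calibration("wrist")
cs=get_calibration("scene");cd=get_calibration("side")
cv2.imwrite("pics/open.png",np.hstack([cv2.resize(a[200:330,300:460],(480,390)),cv2.resize(b[210:330,250:350],(320,390))])[:,:,::-1])
g=[blobs(i,(60,60,30),(85,255,255)) for i in (a,b,w)]
for k in g: print([(t[0],t[1][4]) for t in k])
E
```

```text
[ 0.3509 -0.022   0.1   ] [-179.9276   -0.2708  -30.3283] [-15.7789 -33.7982 135.0518   0.0021  78.4661 104.5489] 4.05
[(array([394.8014, 268.2127]), np.int32(569))]
[(array([290.6443, 282.0973]), np.int32(298))]
[(array([227.3611, 308.7336]), np.int32(9124))]
```

View pics/open.png

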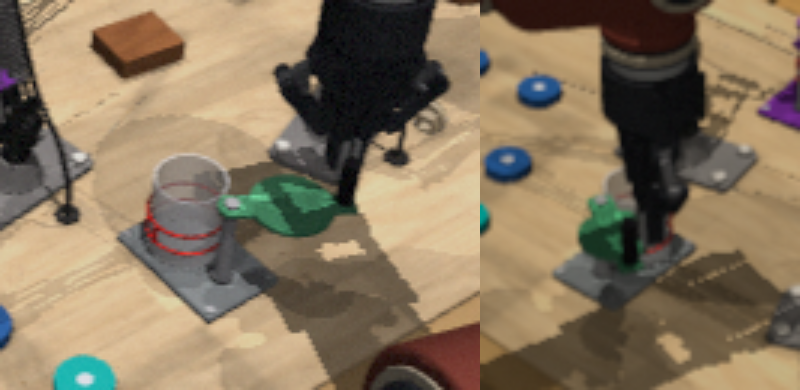

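The cover is swung aside: hub at crop (232,205), plate centre at (292,205), tube mouth clear. I'll measure the angle next.

```bash
python3 - <<'E'
from m import *
cs=get_calibration("scene");cd=get_calibration("side")
c=atz(cs,394.8,268.2,.083);d=c[:2]-PV;print(c,np.degrees(np.arctan2(d[1],d[0])),np.linalg.norm(d)); print(atz(cd,290.6,282.1,.083))
# rim centre in scene crop (190,180)/3+ (300,200); ellipse
print(atz(cs,300+191/3,200+181/3,.079))
# plan: raise, go to disc
E
```

```text
[0.3574 0.0267 0.083 ] -120.98218969546669 0.03994982407479117
[0.3503 0.0234 0.083 ]
[0.4201 0.066  0.079 ]
```

```bash
python3 - <<'E'
from m import *
rows((.350,-.022,.098),2.1,[(.36,-.015,.14,2.05,0),(.37,0,.18,1.95,0),(.38,.04,.19,1.85,.5),(.40,.085,.19,1.75,1),(.41,.13,.19,1.65,1),(.425,.175,.18,1.57,1),(.435,.215,.16,1.57,1),(.44,.247,.14,1.57,1),(.44,.247,.14,1.57,1),(.44,.247,.14,1.57,1)])
E
```

```text
0.5, -1.1, -4.2, -0.05, 0.0, 0.6, -2.9, -8.2, -0.15, 0.0, -0.5, -6.9, -9.2, -0.25, 0.5, -1.1, -11.8, -9.2, -0.35, 1.0, -2.5, -16.1, -9.2, -0.45, 1.0, -3.5, -20.8, -8.2, -0.53, 1.0, -4.6, -24.7, -6.2, -0.53, 1.0, -5.8, -27.8, -4.2, -0.53, 1.0, -5.8, -27.8, -4.2, -0.53, 1.0, -5.8, -27.8, -4.2, -0.53, 1.0
```

>>> drive_tool(motion=[0.5,-1.1,-4.2,-0.05,0,0.6,-2.9,-8.2,-0.15,0,-0.5,-6.9,-9.2,-0.25,0.5,-1.1,-11.8,-9.2,-0.35,1,-2.5,-16.1,-9.2,-0.45,1,-3.5,-20.8,-8.2,-0.53,1,-4.6,-24.7,-6.2,-0.53,1,-5.8,-27.8,-4.2,-0.53,1,-5.8,-27.8,-4.2,-0.53,1,-5.8,-27.8,-4.2,-0.53,1])

```text
time_s: 5.2
tcp_pos: [0.4401, 0.2481, 0.1387]
tool_rot: [179.9, 0.1, 0.2]
wrist_force: [-0.3, -0.4, -0.5]
width: 0.085
gripper_force: 0.0
```

```bash
cat > look.py <<'E'
from m import *
s=read_state();cw=get_calibration("wrist");w=grab_frame("wrist")
print(s["tcp_pos"],s["tool_rot"],s["time_s"])
import sys
if len(sys.argv)>1: save("w",w,sys.argv[1])
for c,st in blobs(w,(104,120,40),(122,255,255),150):
    # top face centroid approx: z=.009
    print(c,st[2:],atz(cw,*c,.009,True))
E
python3 look.py d1.png
```

```text
[0.4401 0.2481 0.1387] [179.9422   0.0908   0.2027] 5.2
[229.2851  77.6588] [  61   60 2585] [0.5494 0.3144 0.009 ]
[117.2557 103.7586] [  51   55 2026] [0.538  0.4091 0.009 ]
[321.8741 222.0788] [  59   59 2423] [0.4393 0.2464 0.009 ]
[177.4256 257.9979] [  51   52 1901] [0.4081 0.3663 0.009 ]
```

>>> drive_tool(motion=[-0.1,0,4,0,1,-0.1,0,8,0,1,-0.1,0,11,0,1,-0.1,0,13.0,0,1,-0.1,0,13.7,0,1,-0.1,0,13.7,0,1,-0.1,0,13.7,0,0.4,-0.1,0,13.7,0,0.4,-0.1,0,13.7,0,0.4,-0.1,0,13.7,0,0.4])

```text
time_s: 6.25
tcp_pos: [0.4406, 0.2482, 0.0045]
tool_rot: [-179.9, -0.2, 0.1]
wrist_force: [-1.3, -1.6, 6.8]
width: 0.0428
gripper_force: 59.9
```

>>> drive_tool(motion=[0,0,0,0,0.4,0,0,-3,0,0.4,0,0,-7,0,0.4,0,0,-11,0,0.4,0,0,-14,0,0.4,0,0,-14,0,0.4])

```text
time_s: 6.85
tcp_pos: [0.4425, 0.2491, 0.149]
tool_rot: [-179.8, -0.6, 0.1]
wrist_force: [0.2, 0.5, -0.1]
width: 0.0426
gripper_force: 60.9
```

```bash
python3 look.py g1.png; python3 -c "
from bench import *
s=read_state();print(s['width'],s['gripper_force'],s['wrist_force'])"
```

```text
[0.4425 0.2491 0.149 ] [-179.7593   -0.6323    0.0651] 6.85
[234.7652  84.4049] [  58   57 2376] [0.5495 0.3145 0.009 ]
[126.0893 108.8816] [  49   53 1892] [0.538  0.4093 0.009 ]
[184.0179 258.3341] [  50   50 1784] [0.4081 0.3664 0.009 ]
[319.7004 308.946 ] [ 103   99 7429] [0.3621 0.2496 0.009 ]
0.04263441005756395 60.90509533882141 [-0.25432243  0.13123334 -1.38027045]
```

View pics/g1.png

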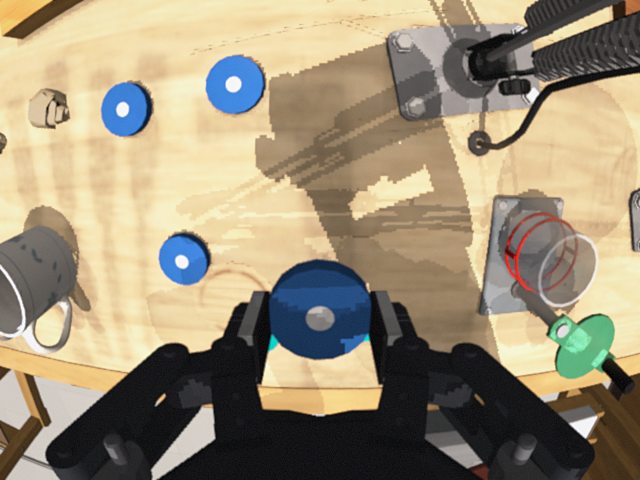

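The disc is held flat between the pads, centred at (320,309). The open tube's rim is centred at about (568,270), with the cover plate at (586,347).

```bash
python3 - <<'E'
from m import *
cw=get_calibration("wrist");s=read_state();w=cv2.imread("pics/g1.png")[:,:,::-1].copy()
T=s["tcp_pos"]
for z in (.003,.0075): print("disc-tcp",atz(cw,319.7,309,T[2]+z,True)-T)
# rim centre: project circle fit
m=(w.min(2)>190)
m[:225]=0;m[:,:530]=0;m[315:]=0;m[:,605:]=0
ys,xs=np.nonzero(m);print(len(xs),cv2.fitEllipse(np.c_[xs,ys].astype(np.float32)))
for z in (.078,.080): 
    P=np.array([atz(cw,x,y,z,True)[:2] for x,y in zip(xs,ys)])
    A=np.c_[2*P,np.ones(len(P))];c=np.linalg.lstsq(A,(P**2).sum(1),rcond=None)[0]
    print("rim",z,c[:2],np.sqrt(c[2]+c[:2]@c[:2]))
print("hub",atz(cw,561,330,.088,True))
E
```

```text
disc-tcp [-0.0003 -0.      0.003 ]
disc-tcp [ 0.0022 -0.      0.0075]
520 ((490.5716857910156, 194.86557006835938), (105.6750259399414, 296.6849060058594), 136.0352020263672)
rim 0.078 [0.4121 0.0479] 0.027530192491391978
rim 0.08 [0.4131 0.0498] 0.02726938448745511
hub [0.3788 0.0654 0.088 ]
```

>>> drive_tool(motion=[-0.5,4,-0.7,0,0.4,-1,8,-0.7,0,0.4,-1.5,10.7,-0.7,0,0.4,-1.5,10.7,-0.7,0,0.4,-1.5,10.7,-0.7,0,0.4])

```text
time_s: 7.4
tcp_pos: [0.4233, 0.1403, 0.1479]
tool_rot: [-180.0, 0.1, -0.0]
wrist_force: [0.5, -0.4, -1.0]
width: 0.0426
gripper_force: 61.1
```

```bash
python3 - <<'E'
from m import *
s=read_state();cw=get_calibration("wrist");w=grab_frame("wrist");save("w",w,"t1.png");T=s["tcp_pos"];print(T,s["tool_rot"])
import pickle;pickle.dump((cw,T),open("c2.pkl","wb"))
f=240/np.tan(np.radians(cw["vertical_fov"])/2)
V=np.array(cw["view"]);q=V[:3,:3]@np.array([.424,.0625,.079])+V[:3,3];th=np.arctan2(np.hypot(q[0],q[1]),q[2]);print(q[:2]/np.hypot(q[0],q[1])*th*f+[cw["cx"],cw["cy"]])
E
```

```text
[0.4233 0.1403 0.1479] [-179.9907    0.122    -0.0271]
[443.0247 247.7556]
```

View pics/t1.png

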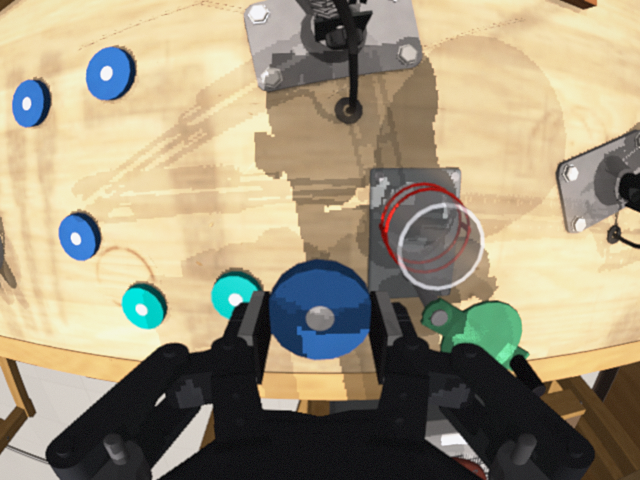

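The rim circle is centred at about (441,246.5), within 2 px of the prediction, and the hub is at (440,319). I'll refine the mouth and ring height from this view.

```bash
python3 - <<'E'
from m import *
import pickle
from scipy.optimize import minimize
cw,T=pickle.load(open("c2.pkl","rb"));w=cv2.imread("pics/t1.png")[:,:,::-1].copy()
f=240/np.tan(np.radians(cw["vertical_fov"])/2);V=np.array(cw["view"])
def fp(P):
    q=P@V[:3,:3].T+V[:3,3];r=np.hypot(q[:,0],q[:,1]);th=np.arctan2(r,q[:,2])
    return (q[:,:2]/r[:,None]*th[:,None]*f+[cw["cx"],cw["cy"]]).astype(np.float32)
t=np.linspace(0,2*np.pi,200)
def sc(m,x,y,z,r):
    q=fp(np.c_[x+r*np.cos(t),y+r*np.sin(t),0*t+z]);return cv2.remap(m,q[:,0:1],q[:,1:2],1).mean()
wf=w.astype(np.float32)
white=cv2.GaussianBlur(np.clip(wf.min(2)-150,0,60),(0,0),1.5); white[:195]=0;white[300:]=0;white[:,:385]=0;white[:,495:]=0
red=cv2.GaussianBlur(np.clip(wf[:,:,0]-wf[:,:,1:].max(2)-50,0,60),(0,0),1.2)
for z in (.076,.078,.080,.082):
    r=minimize(lambda p:-sc(white,p[0],p[1],z,.0285),[.424,.0625],method="Nelder-Mead",options=dict(initial_simplex=[[.424,.0625],[.427,.0625],[.424,.0655]]))
    print("rim",z,r.x,-r.fun)
for x,y in [(.424,.0625),(.424,.0635),(.425,.063)]:
    L=[(sc(red,x,y,z,.0303)+sc(red,x,y,z+.018,.0303),z) for z in np.arange(.012,.05,.001)]
    print("rings",x,y,sorted(L)[-3:])
print("hub",atz(cw,440,319,.0885,True))
E
```

```text
rim 0.076 [0.4228 0.062 ] 35.32439041137695
rim 0.078 [0.4236 0.0627] 34.61554718017578
rim 0.08 [0.4243 0.0634] 32.595008850097656
rim 0.082 [0.425  0.0641] 29.442075729370117
rings 0.424 0.0625 [(np.float32(37.474747), np.float64(0.02200000000000001)), (np.float32(38.07583), np.float64(0.02400000000000001)), (np.float32(38.189972), np.float64(0.02300000000000001))]
rings 0.424 0.0635 [(np.float32(38.376797), np.float64(0.027000000000000014)), (np.float32(39.31424), np.float64(0.026000000000000013)), (np.float32(39.34777), np.float64(0.025000000000000012))]
rings 0.425 0.063 [(np.float32(38.007816), np.float64(0.026000000000000013)), (np.float32(38.196526), np.float64(0.028000000000000014)), (np.float32(38.509754), np.float64(0.027000000000000014))]
hub [0.3774 0.0612 0.0885]
```

>>> drive_tool(motion=[0,3,0,0,0.4,0,6,0,0,0.4,0,7.7,1,0,0.4,0,7.7,2.5,0,0.4,0,7.7,4,0,0.4,0,7.7,5.0,0,0.4,0,7.7,5.7,0,0.4,0,7.7,5.7,0,0.4,0,7.7,5.7,0,0.4])

```text
time_s: 8.35
tcp_pos: [0.4245, 0.064, 0.0926]
tool_rot: [-180.0, -0.0, 0.1]
wrist_force: [0.2, 0.3, -1.2]
width: 0.0428
gripper_force: 61.2
```

>>> drive_tool(motion=[0,0.1,0.5,0,0.4,0,0.1,1.0,0,0.4,0,0.1,1.3,0,0.4,0,0.1,1.3,0,0.4,0,0.1,1.3,0,0.4])

```text
time_s: 8.85
tcp_pos: [0.4242, 0.0626, 0.0792]
tool_rot: [-180.0, 0.0, 0.0]
wrist_force: [-0.3, -0.6, -1.0]
width: 0.0427
gripper_force: 61.2
```

>>> drive_tool(motion=[0,0,0,0,0.75,0,0,0,0,0.75,0,0,0,0,0.75,0,0,0,0,0.75,0,0,-3,0,0.75,0,-2,-6,0,1,0,-6,-7,0,1,0,-8,-7,0,1,0,-8,-7,0,1])

```text
time_s: 9.75
tcp_pos: [0.4243, 0.1444, 0.1501]
tool_rot: [-180.0, -0.1, 0.2]
wrist_force: [-0.7, -0.3, -0.2]
width: 0.0854
gripper_force: 0.0
```

```bash
python3 look.py t2.png; python3 -c "
import cv2;i=cv2.imread('pics/t2.png');cv2.imwrite('pics/t2c.png',cv2.resize(i[160:320,360:520],(480,480)))"
```

```text
[0.4243 0.1444 0.1501] [-179.9642   -0.0732    0.2407] 9.75
[116.4505  73.5299] [  49   52 1838] [0.5491 0.313  0.009 ]
[ 36.1179 102.135 ] [  37   46 1289] [0.5378 0.4079 0.009 ]
[441.2154 220.0997] [ 23  23 311] [0.4231 0.0444 0.009 ]
[ 83.9407 235.5608] [  40   47 1348] [0.4078 0.365  0.009 ]
[421.0896 242.4902] [ 29  20 357] [0.4035 0.0601 0.009 ]
```

View pics/t2c.png

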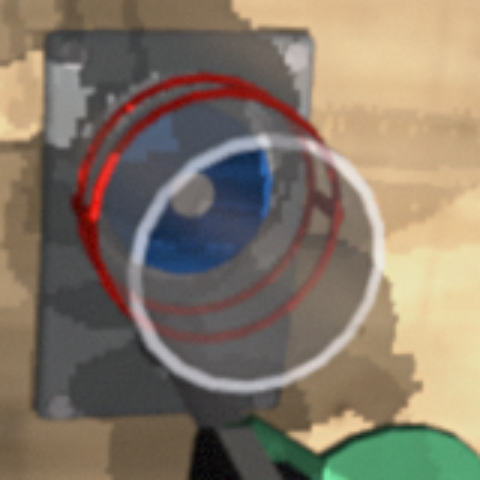

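The first disc lies flat at the bottom of the tube. On to the second disc.

>>> drive_tool(motion=[-0.4,-5,0,0,1,-0.8,-10,0,0,1,-1.2,-15,0,0,1,-1.6,-20,0,0,1,-1.6,-22.4,1,0,1,-1.6,-22.4,2,0,1,-1.6,-22.4,2,0,1,-1.6,-22.4,2,0,1])

```text
time_s: 10.6
tcp_pos: [0.408, 0.3649, 0.1285]
tool_rot: [179.9, 0.1, -0.1]
wrist_force: [0.2, -0.7, 0.1]
width: 0.0853
gripper_force: 0.0
```

```bash
python3 look.py p2.png
```

```text
[0.408  0.3649 0.1285] [179.9135   0.0807  -0.0502] 10.6
[390.3986  31.7359] [  64   63 2787] [0.5493 0.3155 0.009 ]
[253.3788  46.8705] [  64   62 2835] [0.5378 0.4108 0.009 ]
[315.3365 225.4856] [  61   60 2597] [0.4075 0.368  0.009 ]
```

>>> drive_tool(motion=[0,-0.2,4,0,1,0,-0.2,8,0,1,0,-0.2,11,0,1,0,-0.2,12.5,0,1,0,-0.2,12.7,0,1,0,-0.2,12.7,0,1,0,-0.2,12.7,0,0.4,0,-0.2,12.7,0,0.4,0,-0.2,12.7,0,0.4,0,-0.2,12.7,0,0.4])

```text
time_s: 11.65
tcp_pos: [0.4092, 0.3696, 0.0044]
tool_rot: [-179.9, -0.1, 0.1]
wrist_force: [0.3, 0.3, 5.9]
width: 0.0428
gripper_force: 59.9
```

>>> drive_tool(motion=[0,0,0,0,0.4,0,0,-3,0,0.4,0,0,-7,0,0.4,0.4,3,-11,0,0.4,0.8,7,-14.5,0,0.4,1.2,12,-14.5,0,0.4,1.6,17,-14.5,0,0.4,1.6,22,-14.5,0,0.4,1.6,22.6,-14.5,0,0.4,1.6,22.6,-14.5,0,0.4])

```text
time_s: 12.65
tcp_pos: [0.4244, 0.1415, 0.1478]
tool_rot: [-180.0, -0.1, -0.1]
wrist_force: [-0.4, -0.5, -0.4]
width: 0.0425
gripper_force: 61.0
```

```bash
python3 look.py t3.png; python3 - <<'E'
from m import *
s=read_state();T=s["tcp_pos"];cw=get_calibration("wrist");w=cv2.imread("pics/t3.png")[:,:,::-1].copy()
b=max(blobs(w,(104,120,40),(122,255,255),150),key=lambda t:t[1][4]);print(atz(cw,*b[0],T[2]+.003,True)-T,b[1])
E
```

```text
[0.4244 0.1415 0.1478] [-179.9706   -0.0675   -0.1412] 12.65
[111.4806  75.293 ] [  48   53 1833] [0.5491 0.3128 0.009 ]
[ 32.0039 104.767 ] [  37   47 1283] [0.5377 0.4079 0.009 ]
[438.613  218.8276] [ 22  21 261] [0.4242 0.0447 0.009 ]
[418.222  242.0927] [ 31  22 410] [0.4042 0.0605 0.009 ]
[319.9174 309.667 ] [ 103   98 7462] [0.3421 0.1416 0.009 ]
[-0.0006 -0.0001  0.003 ] [ 269  261  103   98 7462]
```

>>> drive_tool(motion=[0,3,0,0,0.4,0,6,0,0,0.4,0,7.9,1,0,0.4,0,7.9,2.5,0,0.4,0,7.9,4,0,0.4,0,7.9,5.3,0,0.4,0,7.9,5.3,0,0.4,0,7.9,6.2,0,0.4,0,7.9,6.8,0,0.4,0,7.9,6.8,0,0.4])

```text
time_s: 13.7
tcp_pos: [0.4237, 0.0639, 0.0785]
tool_rot: [-180.0, 0.1, 0.1]
wrist_force: [0.4, -0.1, 0.1]
width: 0.0425
gripper_force: 61.1
```

>>> drive_tool(motion=[0,0,0,0,0.4,0,0,0,0,0.4])

```text
time_s: 13.9
tcp_pos: [0.4246, 0.0636, 0.0798]
tool_rot: [-180.0, -0.1, 0.0]
wrist_force: [0.1, -0.9, -1.2]
width: 0.0428
gripper_force: 61.1
```

Release, rise and move to the viewing place.

>>> drive_tool(motion=[0,0,0,0,0.75,0,0,0,0,0.75,0,0,0,0,0.75,0,0,0,0,0.75,0,0,-3,0,0.75,0,-2,-6,0,1,0,-6,-7,0,1,0,-8,-7,0,1,0,-8,-7,0,1])

```text
time_s: 14.8
tcp_pos: [0.4243, 0.1454, 0.1501]
tool_rot: [-180.0, -0.1, 0.2]
wrist_force: [0.4, -0.9, 0.3]
width: 0.0856
gripper_force: 0.0
```

```bash
python3 look.py t4.png; python3 - <<'E'
from m import *
a=grab_frame("scene");w=cv2.imread("pics/t4.png")[:,:,::-1]
cs=get_calibration("scene")
cv2.imwrite("pics/chk.png",np.hstack([cv2.resize(a[240:310,330:400],(400,400),interpolation=cv2.INTER_CUBIC),cv2.resize(w[160:320,360:520],(400,400))])[:,:,::-1])
# predicted top-of-stack ellipses front point & rings for floor .008/.010 in scene crop coords
C=-np.array(cs["view"])[:3,:3].T@np.array(cs["view"])[:3,3];d=(C[:2]-[.4238,.0628]);d/=np.linalg.norm(d)
for nm,r,z in [("top f=.008",.023,.032),("top f=.010",.023,.034),("ringlo",.03,.0248),("ringhi",.03,.0428)]:
    q=proj(cs,np.r_[np.array([.4238,.0628])+r*d,z]);print(nm,(q-[330,240])*400/70)
E
```

```text
[0.4243 0.1454 0.1501] [-179.9646   -0.0753    0.2382] 14.8
[117.3986  73.3373] [  49   53 1844] [0.5491 0.313  0.009 ]
[ 36.7252 101.9877] [  38   47 1299] [0.5378 0.408  0.009 ]
[442.862 221.25 ] [ 27  25 384] [0.4221 0.0438 0.009 ]
[423.6087 246.5822] [ 34  25 529] [0.3999 0.0585 0.009 ]
top f=.008 [[177.9245 229.6329]]
top f=.010 [[178.3428 226.1742]]
ringlo [[174.9911 253.884 ]]
ringhi [[178.7638 222.6937]]
```

View pics/chk.png

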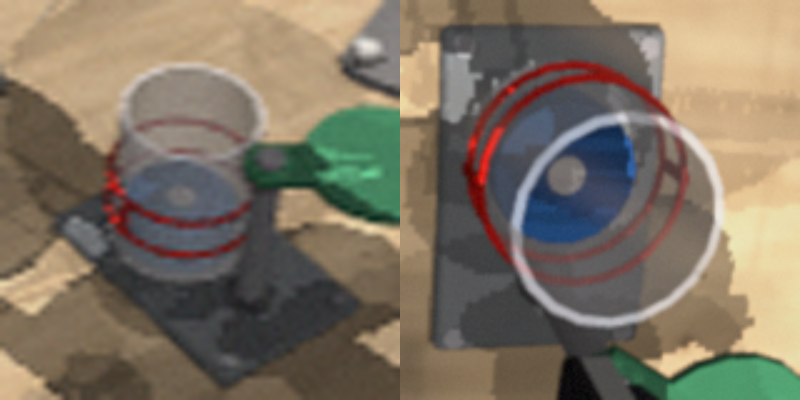

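```bash
python3 - <<'E'
from m import *
cs=get_calibration("scene");cw=get_calibration("wrist")
p=tri(ray(cs,330+180*.175,240+193*.175),ray(cw,426.4,229.6,True));print(p)
E
```

```text
(array([0.4224, 0.0644, 0.0336]), [0.0009161222506433465, 0.000916122250643291])
```

The second disc lies flat and the stack top is at z ≈ 0.0336, midway between the rings at 0.025 and 0.043. Two discs is right, so I'll close the cover by hooking the pin with the trailing finger of the open gripper.

```bash
python3 - <<'E'
from m import *
S=(.424,.143,.150);e=arc(2.1,.018);print(e)
n=7
rows(S,1.57,[(S[0]+(e[0]-S[0])*k/n,S[1]+(e[1]-S[1])*k/n,.17,1.57-1.04*k/n,1) for k in range(1,n+1)])
rows((*e,.17),.53,[(*e,z,.53,1) for z in (.14,.11,.092,.092)])
ps=np.linspace(2.15,-.04,18)
tg=[(*arc(p,.0355),.092,min(.53,p-1.57),1) for p in ps]
rows((*e,.092),.53,tg[:9]);q=tg[8];print(q);rows(q[:3],q[3],tg[9:]);print(tg[-1])
E
```

```text
[ 0.3501 -0.0223]
-1.1, 2.4, -2.0, -0.15, 1.0, -2.1, 4.7, -2.0, -0.3, 1.0, -3.2, 7.1, -2.0, -0.45, 1.0, -4.2, 9.4, -2.0, -0.59, 1.0, -5.3, 11.8, -2.0, -0.74, 1.0, -6.3, 14.2, -2.0, -0.89, 1.0, -7.4, 16.5, -2.0, -1.04, 1.0
0.0, 0.0, 3.0, 0.0, 1.0, 0.0, 0.0, 6.0, 0.0, 1.0, 0.0, 0.0, 7.8, 0.0, 1.0, 0.0, 0.0, 7.8, 0.0, 1.0
-0.2, 1.3, -0.0, 0.0, 1.0, 0.3, 2.4, -0.0, -0.08, 1.0, 0.9, 3.4, -0.0, -0.21, 1.0, 1.7, 4.4, -0.0, -0.34, 1.0, 2.5, 5.2, -0.0, -0.47, 1.0, 3.5, 6.0, -0.0, -0.59, 1.0, 4.5, 6.5, -0.0, -0.72, 1.0, 5.6, 7.0, -0.0, -0.85, 1.0, 6.8, 7.3, -0.0, -0.98, 1.0
(np.float64(0.447458680482535), np.float64(-0.0009010638488960738), 0.092, np.float64(-0.45058823529411773), 1)
0.5, 1.1, -0.0, -0.13, 1.0, 1.2, 2.1, -0.0, -0.26, 1.0, 2.0, 3.0, -0.0, -0.39, 1.0, 2.9, 3.8, -0.0, -0.52, 1.0, 3.9, 4.4, -0.0, -0.64, 1.0, 4.9, 5.0, -0.0, -0.77, 1.0, 6.1, 5.4, -0.0, -0.9, 1.0, 7.2, 5.6, -0.0, -1.03, 1.0, 8.4, 5.7, -0.0, -1.16, 1.0
(np.float64(0.4625115878092186), np.float64(0.09991068652651525), 0.092, np.float64(-1.61), 1)
```

>>> drive_tool(motion=[-1.1,2.4,-2,-0.15,1,-2.1,4.7,-2,-0.3,1,-3.2,7.1,-2,-0.45,1,-4.2,9.4,-2,-0.59,1,-5.3,11.8,-2,-0.74,1,-6.3,14.2,-2,-0.89,1,-7.4,16.5,-2,-1.04,1,-7.4,16.5,-2,-1.04,1,-7.4,16.5,-2,-1.04,1])

```text
time_s: 15.8
tcp_pos: [0.35, -0.0221, 0.1689]
tool_rot: [-180.0, -0.0, 59.3]
wrist_force: [0.4, -0.2, 0.3]
width: 0.0854
gripper_force: 0.0
```

```bash
python3 look.py c1.png; python3 - <<'E'
from m import *
cw=get_calibration("wrist");w=cv2.imread("pics/c1.png")[:,:,::-1].copy()
V=np.array(cw["view"]);f=240/np.tan(np.radians(cw["vertical_fov"])/2)
def fp(P):
    q=V[:3,:3]@np.array(P)+V[:3,3];r=np.hypot(q[0],q[1]);return q[:2]/r*np.arctan2(r,q[2])*f+[cw["cx"],cw["cy"]]
for n,P in [("pintop",(*arc(2.1,0),.1275)),("pinbase",(*arc(2.1,0),.088)),("hub",(*PV,.0885))]:
    q=fp(P);print(n,q);cv2.circle(w,tuple(int(v) for v in q),3,(255,0,255),-1)
save("w",w,"c1m.png")
E
```

```text
[ 0.35   -0.0221  0.1689] [-179.9854   -0.0136   59.3402] 15.8
[344.2594  75.209 ] [  61   60 2598] [0.424  0.0659 0.009 ]
pintop [288.556  269.4748]
pinbase [293.3093 244.6083]
hub [290.5359 107.5596]
```

View pics/c1m.png

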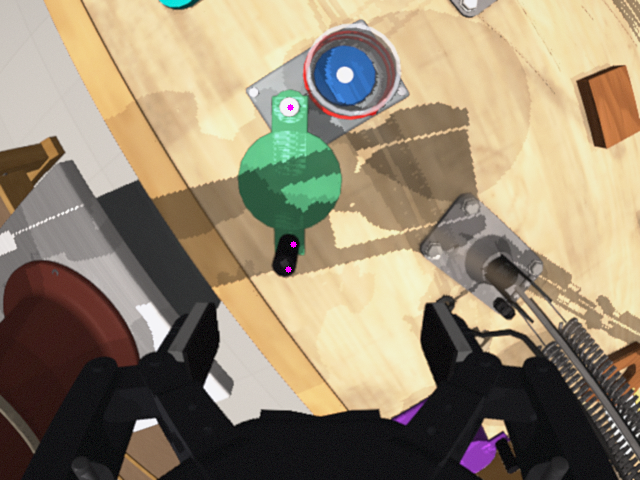

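The view confirms the pin at (288,255) as predicted and the stack flat in the tube. I'll lower and sweep.

>>> drive_tool(motion=[0,0,3,0,1,0,0,6,0,1,0,0,7.8,0,1,0,0,7.8,0,1,0,0,7.8,0,1])

```text
time_s: 16.35
tcp_pos: [0.3504, -0.0209, 0.0915]
tool_rot: [-180.0, 0.0, 59.7]
wrist_force: [0.3, -0.5, -0.0]
width: 0.0852
gripper_force: 0.0
```

>>> drive_tool(motion=[-0.2,1.3,0,0,1,0.3,2.4,0,-0.08,1,0.9,3.4,0,-0.21,1,1.7,4.4,0,-0.34,1,2.5,5.2,0,-0.47,1,3.5,6.0,0,-0.59,1,4.5,6.5,0,-0.72,1,5.6,7.0,0,-0.85,1,6.8,7.3,0,-0.98,1])

```text
time_s: 17.25
tcp_pos: [0.4496, 0.0006, 0.0933]
tool_rot: [179.9, 0.1, 116.1]
wrist_force: [-1.0, -0.4, 0.1]
width: 0.0851
gripper_force: 0.3
```

>>> drive_tool(motion=[0.5,1.1,0,-0.13,1,1.2,2.1,0,-0.26,1,2.0,3.0,0,-0.39,1,2.9,3.8,0,-0.52,1,3.9,4.4,0,-0.64,1,4.9,5.0,0,-0.77,1,6.1,5.4,0,-0.9,1,7.0,5.6,0,-1.0,1,7.0,5.6,0,-1.0,1])

```text
time_s: 18.15
tcp_pos: [0.4688, 0.0889, 0.0932]
tool_rot: [180.0, 0.2, 173.2]
wrist_force: [-0.4, 0.1, -0.1]
width: 0.0857
gripper_force: 0.0
```

```bash
cat > ang.py <<'E'
from m import *
s=read_state();print(s["tcp_pos"],s["tool_rot"],s["wrist_force"],s["time_s"])
a=grab_frame("scene");b=grab_frame("side");save("",a,"ea.png");save("",b,"eb.png")
cs=get_calibration("scene");cd=get_calibration("side")
for i,c in ((a,cs),(b,cd)):
    g=max(blobs(i,(60,60,30),(85,255,255)),key=lambda t:t[1][4]);P=atz(c,*g[0],.083)
    print(g[0],g[1][4],P,np.arctan2(*(P[:2]-PV)[::-1]))
E
python3 ang.py
```

```text
[0.4688 0.0889 0.0932] [179.9623   0.1632 173.1532] [-0.4494  0.0609 -0.0703] 18.15
[365.8471 257.9   ] 510 [0.4206 0.0595 0.083 ] -0.03625696328747397
[299.1934 265.8098] 305 [0.421  0.0564 0.083 ] -0.10682408626139202
```

>>> drive_tool(motion=[0,0.4,0,-0.04,1,0,0.7,0,-0.08,1,0,0.9,0,-0.12,1,0,1.0,0,-0.12,1,0,1.1,0,-0.12,1,0,1.1,0,-0.12,1])

```text
time_s: 18.85
tcp_pos: [0.4692, 0.0985, 0.0916]
tool_rot: [180.0, 0.0, 179.9]
wrist_force: [0.7, -0.4, 0.7]
width: 0.0851
gripper_force: 0.1
```

```bash
python3 ang.py
```

```text
[0.4692 0.0985 0.0916] [179.9996   0.0259 179.8787] [ 0.7149 -0.4045  0.7373] 18.85
[364.6099 258.697 ] 505 [0.4201 0.0636 0.083 ] 0.0626257474923999
[297.9529 265.3434] 297 [0.4204 0.0605 0.083 ] -0.010896752487071108
```

>>> drive_tool(motion=[0,0.1,0,0,1,0,0.2,0,0,1,0,0.2,0,0,1])

```text
time_s: 19.25
tcp_pos: [0.469, 0.0996, 0.0912]
tool_rot: [-179.8, -0.0, 180.0]
wrist_force: [-0.5, -5.7, 0.2]
width: 0.0851
gripper_force: 2.8
```

>>> drive_tool(motion=[0,0.1,0,0,1,0,0.2,0,0,1,0,0.2,0,0,1])

```text
time_s: 19.55
tcp_pos: [0.469, 0.0999, 0.0911]
tool_rot: [-179.6, -0.0, 180.0]
wrist_force: [-0.3, -12.5, 0.3]
width: 0.0858
gripper_force: 6.1
```

The cover is firmly on its closed stop. I'll back off, rise and check.

>>> drive_tool(motion=[0,-0.8,0,0,1,0,-1.6,0,0,1,0,-2,0,0,1,0,-2,-3,0,1,0,-2,-7,0,1,0,-2,-11,0,1,0,-2,-13,0,1,0,-2,-13,0,1,0,-2,-13,0,1])

```text
time_s: 20.45
tcp_pos: [0.4688, 0.0827, 0.221]
tool_rot: [180.0, 0.0, 180.0]
wrist_force: [-0.5, 0.4, -0.6]
width: 0.0853
gripper_force: 0.0
```

```bash
python3 ang.py; python3 -c "
import cv2
i=cv2.imread('pics/ea.png');j=cv2.imread('pics/eb.png')
import numpy as np
cv2.imwrite('pics/fin.png',np.hstack([cv2.resize(i[170:400,140:440],(450,345)),cv2.resize(j[200:320,230:350],(345,345))]))"
```

```text
[0.4688 0.0827 0.221 ] [179.9801   0.0081 179.9508] [-0.4738  0.3962 -0.6216] 20.45
[364.1302 258.6726] 507 [0.4207 0.0645 0.083 ] 0.0821219724018969
[297.9797 265.3547] 296 [0.4204 0.0604 0.083 ] -0.013108403909174934
```

View pics/fin.png

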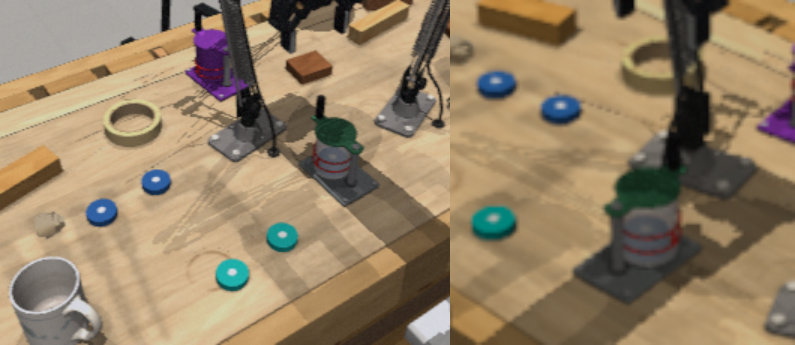

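The cover is closed over the tube at crop (335,130), the spare discs lie at (102,211) and (156,181), and the mug, tape and walnut look undisturbed.

```bash
python3 -c "
from bench import *
print(sign_off())"
```

```text
the job is handed in; nothing more can be done
None
```

The job is handed in: two discs lie flat in the tube with the stack top measured about midway between the red rings, the cover is back against its closed stop, and the two spare discs and the bystanders were left untouched.

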